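Wind the pellet press down one turn

TASK

Bring the ram of the small hand-screw press down by one thread: push its hand wheel round by the upright handle, clockwise seen from above, through exactly one full turn, so that the handle finishes where it started, and let go of it. Push the handle with the fingertips or the outside of the fingers and never take it between them; leave the vial, the weight and the carton beside the press alone.

Things in the scene. Friction and masses are not known exactly. Their poses are not given: they have to be found in the camera images.
- press: Hand-screw pellet press, white base 170 x 150 x 30 mm bolted to the bench, two steel columns, a white crosshead 75 x 150 mm whose top is 170 mm above the bench, and on top of that the hand wheel. Only the wheel and the ram below it move; the ram sinks 5 mm a turn and stays clear of the die. Origin: centre of the underside, on the wheel's axis; z up.
- wheel_center (a point): Point on the hand wheel's vertical axis at the height of the rim's top, 203 mm above the bench. It does not move with the wheel. The wheel lies level: three spokes, rim a 14 mm round bar on a circle of 70 mm radius (154 mm across outside), hub 36 mm across that stands 7 mm above the rim's top; nothing on the wheel is higher than the hub except the handle.
- handwheel (a joint): Angle of the hand wheel in rad, growing as it turns clockwise seen from above. Starts anywhere between -2.5 and 2.5; one turn adds 6.283. Its end stops at -3.3 and 10.6 are outside the job. It turns stiffly (about 3 to 5 N at the handle), has no spring and stays where it is left.
- crank_handle: The upright black handle carried on the hand wheel's rim, at the outer end of one spoke: a plain round post 20 mm in diameter and 45 mm tall that can spin freely on its own vertical pin, as crank grips do. Origin: centre of its lower end, on the rim's top, 70 mm from the wheel's axis and 203 mm above the bench; its top is at 248 mm; z up (its x and y axes mean nothing).
- vial: Loose small sample jar with a blue cap, 34 mm in diameter, 75 mm tall, standing on the bench beside the press; origin at the centre of its underside.
- weight: Loose steel calibration weight with a knob on top, 38 mm in diameter, 59 mm tall, standing on the bench beside the press; origin at the centre of its underside.
- carton: Loose white carton 70 x 110 x 35 mm lying on the bench beyond the press; origin at the centre of its underside.

How it is judged:
On the way:
1. the handle is pushed by the fingers through the far part of its circle (more than 120 mm from where it started, which is about half a turn) (distance of crank_handle from where it was at the start of the episode above 0.12 m and contact force between the fingers and crank_handle above 0.5 N), for 0.04 s.
At the end, for the whole second after the job is handed in: the wheel has gone one turn clockwise: its handle stands within 14 mm (about 11 degrees) of where it started, one turn on and not none or two, and is at rest; the vial, the weight and the carton are within 20 mm of where they stood (distance of crank_handle from where it was at the start of the episode below 0.014 m and value of joint handwheel between 3.3 and 9.4 rad and velocity of joint handwheel between -0.05 and 0.05 rad/s and distance of each of vial, weight, carton from where it was at the start of the episode below 0.02 m); the robot touches nothing.
It fails at once if the handle is taken between the fingers (the grasp point comes within 12 mm of the handle's axis, down at the handle, while the fingers touch it) (horizontal distance between the grasp point and crank_handle below 0.012 m and height (world z) of the grasp point below 0.254 m and contact force between the fingers and crank_handle above 1 N).
It fails at once if the vial, the weight or the carton is moved by more than 20 mm or lifted (distance of any of vial, weight, carton from where it was at the start of the episode above 0.02 m or height (world z) of any of vial, weight, carton above 0.012 m).
It also fails if it takes over 61 s, if anything falls off the work surface, if the arm or the gripper's body presses on something with over 40 N, if the wrist force passes 120 N, or if a joint passes its speed limit or range.

ROBOT

A 6-joint arm with a two-finger parallel gripper is mounted at the origin on the work surface. World frame = base frame: x ahead of the robot, y to its left, z up, the work surface at z = 0. Lengths are in m, angles in rad, forces in N, time in s.
With the tool pointing down it reaches from about 0.375 to 0.9 m from the base axis. Payload 3.1 kg.
Tool frame: the origin (TCP) lies at the centre of the arm's flange, where the gripper is bolted on; the fingertips stand 182 mm ahead of it and the grasp point (between the pads) lies 164 mm ahead of it; z points along the fingers, y is the line along which they close (so a half turn about z gives the same grasp; the last joint's range is limited). The gripper opens to 87 mm and grips with 3 to 60 N. Pads are 19 mm wide; open, the fingers measure 117 mm over their backs; the gripper's body (75 mm by 190 mm) begins 51 mm behind the grasp point.
Start: joints at [-1.319, 0.527, 1.433, -0, 1.181, -0.178], TCP at [0.261, -0.568, 0.405] pointing down, gripper open.
Joint ranges: [-3.08, 3.08], [-0.75, 2.2], [0.22, 2.44], [-1.43, 4.57], [0, 2.65], [-2.85, 2.85]. Speed limits (rad/s): [2.79, 2.79, 3.14, 3.14, 3.14, 3.14].

INTERFACE

Orientations are given as a unit quaternion [x, y, z, w].
In Python, from rig import * gives the robot as it stands.
- The arm moves only by the tool move_arm, never from a script. Its argument "commands" is a list that holds one entry, the list of rows, each a list of 6 numbers: the shift along the tool's x, y, z in units of 40 mm (1.0 is 40 mm), then the turn, a rotation vector about the tool's x, y, z in rad. A call has 1 to 12 rows; each row is the pose to reach, as a shift and turn from the pose commanded when the call began, along the tool's axes at that moment; what a row does not reach only later rows make up. A row lasts 1/8 s, in which the tool goes at most 62.5 mm and 10.7 degrees, less where a joint would pass 70% of its speed; a pose out of reach is approached as far as the arm can. A call with a gripper value outside its range is refused whole. "claw" is the closure, from -1 (fully open) to 1 (shut), so that 0 is half open, set as the call begins (left out, the last holds). The fingers move at their own pace and stop on an object; "squeeze" is the grip in N (left out, the last holds). Time passes only in rows, so rows that repeat a pose let the fingers close. It gives the time, the measured TCP pose, the force, the opening and the grip force at its end, in the units of the state.
- get_obs(): the state, without advancing time (a new reading comes with each control period).
- camera(name): name is "scene" or "top" or "wrist"; returns a dict with "pixels" (384x512x3 uint8, blue, green, red), "range_z" (384x512 float32, m along the optical axis (not along the pixel's ray), 0 where there is no reading), "camera_matrix" (3x3 intrinsics, pixels), "extrinsics" (4x4, takes a point from world to camera coordinates). Camera axes: x right, y up, looking along -z (the intrinsics and any distortion apply to the point x, -y, -z); pixel columns grow to the right and rows downward; lengths in m; the calibration is good to about 2 mm. A picture is of the moment at which its call begins.
- hand_in(): hands the job in; it is judged then, once.
The state is a dict: "time": time; "q": joint angles; "joint_velocities": joint speeds; "joint_torque": joint torques, N m; "position": TCP position; "tool_rot": TCP orientation; "ft_force": force on the tool from outside, world axes, zero at the start; "moment": the same for the moment, N m; "grip_width": finger opening in m; "grip_force": force on a finger pad.
Only numpy, scipy, OpenCV 4.12 (cv2) and the standard library are available. Lean on these libraries where they do the work, as an engineer would, in place of code of your own. Each camera call takes 0.05 s, during which the arm holds its last target. There are 200 camera calls.

## Working session

There is one attempt and no reset: what is moved stays moved. The work goes in short steps, Python scripts to look and compute and a tool call to move; the robot and the scene stay as the last step left them, time stands still between calls to the robot, and variables do not carry over. Pictures are saved under pics/ and viewed, at most 10 in all, crops included, and the job is handed in when it is done.

Besides the shell and the picture viewer there is one more tool, called after ">>>" as name(argument=value, ...), one argument or row to a line, values as JSON. move_arm: Moves the arm, as the interface text tells. Its arguments: {"type":"object","properties":{"commands":{"type":"array","items":{"type":"array","items":{"type":"array","items":{"type":"number"}}}},"claw":{"type":"number"},"squeeze":{"type":"number"}},"required":["commands"]}

```bash
mkdir -p pics; cat > h.py <<'E'
from rig import *
import numpy as np, cv2
def pts(c):
    d=c["range_z"];K=c["camera_matrix"];E=c["extrinsics"]
    v,u=np.mgrid[:384,:512]
    P=np.stack([(u-K[0,2])/K[0,0]*d,-(v-K[1,2])/K[1,1]*d,-d],-1)
    return (P-E[:3,3])@E[:3,:3]
E
python3 - <<'E'
from h import *
for n in ("top","scene"):
    c=camera(n);cv2.imwrite(f"pics/{n}0.png",c["pixels"])
    P=pts(c);z=P[...,2];ok=c["range_z"]>0
    dark=c["pixels"].max(2)<70
    m=ok&(z>.235)&(z<.256)&dark
    print(n,m.sum(), P[m].mean(0) if m.any() else 0, np.argwhere(m).mean(0) if m.any() else 0)
    m=ok&(z>.19)&(z<.215);print(m.sum(),P[m].min(0),P[m].max(0)) if m.any() else 0
o=get_obs();print(o)
E
```

```text
top 55 [0.45116257 0.11616144 0.24843518] [252.30909091 220.03636364]
1590 [ 0.45223771 -0.01086476  0.19238113] [0.60383604 0.13889116 0.21441665]
scene 285 [0.31643669 0.03183044 0.24601753] [ 67.8        249.67368421]
1398 [ 0.00549582 -0.05812214  0.19032143] [0.60634727 0.14694976 0.21491167]
{'time': 0.1, 'q': array([-1.31850704e+00,  5.28365459e-01,  1.43374983e+00, -1.94340159e-05,
        1.18140300e+00, -1.78503216e-01]), 'joint_velocities': array([-0.00087869, -0.00229811, -0.00276843,  0.00110515, -0.00205764,
       -0.00096831]), 'joint_torque': array([-5.34212686e-04, -4.40986741e+01, -1.77150160e+01,  6.33875490e-02,
        5.34041645e-02, -5.74964724e-05]), 'position': array([ 0.26094077, -0.56758958,  0.40388165]), 'tool_rot': array([ 9.76890535e-01,  2.13738052e-01, -4.44932669e-05, -9.61834889e-04]), 'ft_force': array([-0.1703005 ,  0.12230734, -0.12934458]), 'moment': array([ 0.02167531, -0.04788506,  0.0220867 ]), 'grip_force': 0.0, 'grip_width': 0.08687416473267182}
```

View pics/top0.png

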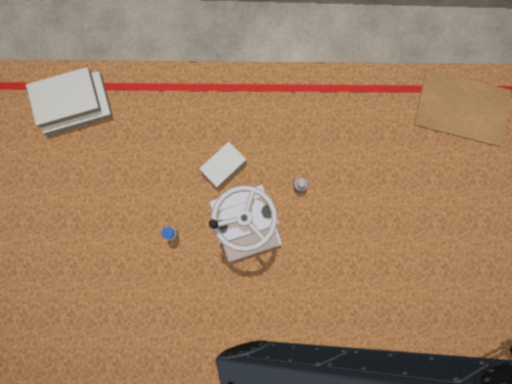

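View pics/scene0.png

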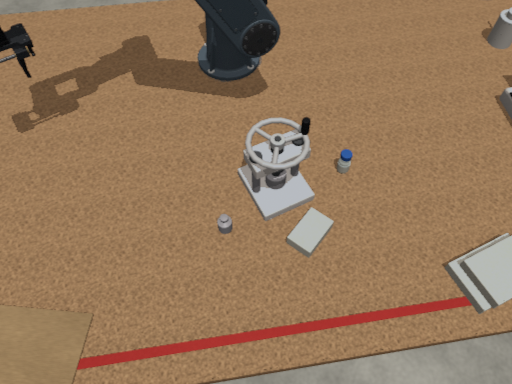

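```bash
python3 - <<'E'
from h import *
from scipy.optimize import least_squares
from scipy.spatial.transform import Rotation as R
c=camera("top");P=pts(c);z=P[...,2];ok=c["range_z"]>0;px=c["pixels"]
reg=ok&(abs(P[...,0]-.53)<.13)&(abs(P[...,1]-.06)<.13)
m=reg&(z>.19)&(z<.208)
Q=P[m][:,:2]
# outer hull min circle
for _ in range(3):
    cc=cv2.minEnclosingCircle(Q.astype(np.float32));print(cc,len(Q))
    ctr=np.median(Q,0)
    r=np.linalg.norm(Q-cc[0],axis=1);Q=Q[r<cc[1]-.0007]
f=lambda p:np.abs(np.hypot(P[m][:,0]-p[0],P[m][:,1]-p[1])-.070)
s=least_squares(f,[.53,.063],loss='soft_l1',f_scale=.004);print(s.x)
hub=reg&(z>.207)&(z<.214);print("hub",hub.sum(),np.median(P[hub],0))
h=reg&(z>.242)&(z<.254);print("handle",h.sum(),P[h].mean(0),P[h].min(0),P[h].max(0))
print("high",z[reg].max())
# others
for lo,hi in((.05,.09),(.028,.04)):
    mm=(ok&(z>lo)&(z<hi)).astype(np.uint8)
    n,l,st,ce=cv2.connectedComponentsWithStats(mm)
    for i in range(1,n):
        if st[i,4]>25:
            p=P[l==i];print(lo,st[i],p.mean(0).round(3),p.min(0).round(3),p.max(0).round(3))
print(R.from_quat(get_obs()["tool_rot"]).as_matrix().round(4))
E
```

```text
((0.5279690623283386, 0.06396253407001495), 0.07687368243932724) 1430
((0.5279386639595032, 0.06393352150917053), 0.07622954249382019) 1421
((0.5279549956321716, 0.06393644213676453), 0.075584776699543) 1382
[0.52759485 0.0640751 ]
hub 179 [0.52663952 0.0649396  0.21009347]
handle 65 [0.51226305 0.13207337 0.24685159] [0.50385276 0.12337775 0.24237892] [0.52158183 0.14072131 0.25072594]
high 0.25072594399400744
0.05 [  27   67   73   60 2810] [0.863 0.558 0.059] [0.783 0.461 0.05 ] [0.946 0.656 0.067]
0.05 [298 179   9   8  52] [ 0.631 -0.085  0.057] [ 0.622 -0.095  0.053] [ 0.642 -0.074  0.062]
0.05 [162 227  14  12 133] [0.499 0.261 0.073] [0.485 0.246 0.051] [0.513 0.277 0.082]
0.028 [ 40  70  70  63 565] [0.838 0.508 0.031] [0.771 0.441 0.028] [0.946 0.622 0.04 ]
0.028 [ 200  142   47   45 1021] [0.685 0.126 0.034] [0.625 0.064 0.028] [0.746 0.188 0.04 ]
0.028 [295 177  14  15  84] [ 0.629 -0.083  0.036] [ 0.613 -0.104  0.029] [ 0.65  -0.068  0.04 ]
0.028 [219 191  31  20 220] [0.588 0.093 0.031] [0.561 0.055 0.028] [0.612 0.135 0.036]
0.028 [261 228   9   8  31] [0.504 0.012 0.031] [0.495 0.002 0.028] [0.513 0.023 0.034]
0.028 [225 229  57  33 322] [0.461 0.043 0.031] [ 0.426 -0.03   0.028] [0.511 0.118 0.037]
0.028 [231 233  29  13 153] [0.482 0.061 0.031] [0.468 0.028 0.028] [0.5   0.102 0.037]
[[ 9.086e-01  4.176e-01 -4.000e-04]
 [ 4.176e-01 -9.086e-01  1.600e-03]
 [ 3.000e-04 -1.600e-03 -1.000e+00]]
```

The top view shows the handle at about (213,223) left of the wheel hub at (244,217). The vial is at (168,232), the weight at (301,184) and the carton at (223,165). The scene view agrees. From depth, the wheel centre is ≈ (0.528, 0.064) and the handle ≈ (0.5125, 0.132). I'll push with the closed fingers, coming down behind the handle on its −x side.

>>> move_arm(
  commands=[
    [[0,0,-1.4,0,0,0.1],[1,-1.1,-1.65,0,0,0.25],[2.1,-2.3,-1.65,0,0,0.4],[3.2,-3.5,-1.65,0,0,0.431],[4.3,-4.7,-1.65,0,0,0.431],[5.4,-5.9,-1.65,0,0,0.431],[6.5,-7.1,-1.65,0,0,0.431],[7.6,-8.3,-1.65,0,0,0.431],[8.7,-9.5,-1.65,0,0,0.431],[9.8,-10.7,-1.65,0,0,0.431],[10.9,-11.9,-1.65,0,0,0.431],[12,-13.15,-1.65,0,0,0.431]],
  ],
  claw=1,
  squeeze=10,
)

```text
time: 1.65
position: [0.4697, 0.0862, 0.4708]
tool_rot: [1.0, -0.0, 0.0, 0.0]
ft_force: [1.3, -0.4, 0.4]
grip_width: 0.0004
grip_force: 0.0
```

```bash
python3 - <<'E'
from h import *
from scipy.spatial.transform import Rotation as R
c=camera("wrist");cv2.imwrite("pics/w1.png",c["pixels"])
P=pts(c);z=P[...,2];ok=(c["range_z"]>0)
near=ok&(np.hypot(P[...,0]-.528,P[...,1]-.064)<.11)
h=near&(z>.242)&(z<.254);print("handle",h.sum(),P[h].mean(0) if h.any() else 0,P[h].min(0) if h.any() else 0,P[h].max(0) if h.any() else 0)
o=get_obs();print(o["time"],o["q"].round(3),o["position"],o["grip_width"]);print(R.from_quat(o["tool_rot"]).as_matrix().round(3))
E
```

```text
handle 553 [0.51475699 0.13316856 0.24812121] [0.50526002 0.12432282 0.24222079] [0.52378415 0.14312514 0.25055641]
1.7 [-0.042  0.247  1.7    0.007  1.191  1.521] [0.47066165 0.09219135 0.47100063] 0.0003264693440752063
[[ 1.     0.005  0.003]
 [ 0.005 -1.     0.007]
 [ 0.003 -0.007 -1.   ]]
```

View pics/w1.png

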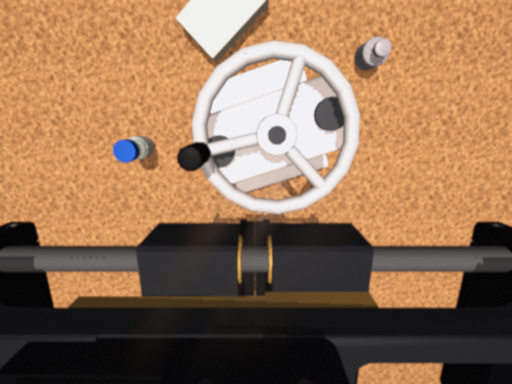

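The wrist view shows the handle at (193,156), the hub at (277,133), and the gripper's closed jaws at about cols 145–370. I'll check how wide the jaws are at each height before lowering.

```bash
python3 - <<'E'
from h import *
c=camera("wrist");P=pts(c);o=get_obs();p=o["position"];print(o["time"],p)
for r in (225,240,260,280,300,320):
    print(r,[(u,*(P[r,u]-p).round(3)) for u in (100,150,200,236,245,256,265,275,310,360) if c["range_z"][r,u]>0 and P[r,u,2]>.27])
E
```

```text
1.75 [0.46990878 0.08915384 0.47072022]
225 [(200, np.float64(0.04), np.float64(0.021), np.float64(-0.103)), (236, np.float64(0.039), np.float64(0.009), np.float64(-0.105)), (245, np.float64(0.013), np.float64(0.009), np.float64(-0.17)), (256, np.float64(0.012), np.float64(0.002), np.float64(-0.174)), (265, np.float64(0.013), np.float64(-0.003), np.float64(-0.17)), (275, np.float64(0.04), np.float64(-0.004), np.float64(-0.104)), (310, np.float64(0.04), np.float64(-0.016), np.float64(-0.103))]
240 [(150, np.float64(0.04), np.float64(0.033), np.float64(-0.091)), (200, np.float64(0.04), np.float64(0.019), np.float64(-0.092)), (236, np.float64(0.04), np.float64(0.008), np.float64(-0.092)), (245, np.float64(0.012), np.float64(0.008), np.float64(-0.152)), (256, np.float64(0.011), np.float64(0.002), np.float64(-0.154)), (265, np.float64(0.012), np.float64(-0.003), np.float64(-0.153)), (275, np.float64(0.04), np.float64(-0.003), np.float64(-0.092)), (310, np.float64(0.04), np.float64(-0.013), np.float64(-0.092)), (360, np.float64(0.04), np.float64(-0.028), np.float64(-0.093))]
260 [(100, np.
[... 1782 characters left out ...]
), np.float64(-0.026), np.float64(-0.083))]
320 [(100, np.float64(0.028), np.float64(0.039), np.float64(-0.073)), (150, np.float64(0.028), np.float64(0.027), np.float64(-0.073)), (200, np.float64(0.028), np.float64(0.015), np.float64(-0.073)), (236, np.float64(0.028), np.float64(0.007), np.float64(-0.073)), (245, np.float64(0.027), np.float64(0.005), np.float64(-0.074)), (256, np.float64(0.027), np.float64(0.002), np.float64(-0.074)), (265, np.float64(0.027), np.float64(-0.0), np.float64(-0.074)), (275, np.float64(0.028), np.float64(-0.002), np.float64(-0.073)), (310, np.float64(0.028), np.float64(-0.011), np.float64(-0.074)), (360, np.float64(0.026), np.float64(-0.023), np.float64(-0.075))]
```

>>> move_arm(
  commands=[
    [[0,0,0,0,0,0],[0,0,0.9,0,0,0],[0,0,1.84,0,0,0],[0,0,1.84,0,0,0],[0,0,1.84,0,0,0]],
  ],
)

```text
time: 2.38
position: [0.4699, 0.0829, 0.3981]
tool_rot: [1.0, -0.001, 0.001, 0.0]
ft_force: [-0.0, -1.0, -0.1]
grip_width: 0.0001
grip_force: 0.0
```

```bash
cat > plan.py <<'E'
import sys
from h import *
C=np.array([.528,.064]);R_=.070
a0,a1,n=map(float,sys.argv[1:4])
o=get_obs();p=o["position"]
print(o["time"],p.round(4),"ang",np.degrees(np.arctan2(*(p[:2]-C)[::-1])).round(1),o["ft_force"].round(1),o["q"].round(2))
for a in np.radians(np.linspace(a0,a1,int(n))):
    d=C+R_*np.array([np.cos(a),np.sin(a)])-p[:2]
    print([round(d[0]/.04,2),round(-d[1]/.04,2),0,0,0,0],end=", ")
E
python3 plan.py 145 35 12
```

```text
2.375 [0.4699 0.0829 0.3981] ang 162.0 [-0.  -1.  -0.1] [-0.06  0.34  1.8  -0.    1.    1.51]
[np.float64(0.02), np.float64(-0.53), 0, 0, 0, 0], [np.float64(0.21), np.float64(-0.76), 0, 0, 0, 0], [np.float64(0.45), np.float64(-0.96), 0, 0, 0, 0], [np.float64(0.71), np.float64(-1.11), 0, 0, 0, 0], [np.float64(1.0), np.float64(-1.22), 0, 0, 0, 0], [np.float64(1.3), np.float64(-1.27), 0, 0, 0, 0], [np.float64(1.6), np.float64(-1.27), 0, 0, 0, 0], [np.float64(1.9), np.float64(-1.22), 0, 0, 0, 0], [np.float64(2.19), np.float64(-1.11), 0, 0, 0, 0], [np.float64(2.46), np.float64(-0.96), 0, 0, 0, 0], [np.float64(2.69), np.float64(-0.76), 0, 0, 0, 0], [np.float64(2.89), np.float64(-0.53), 0, 0, 0, 0],
```

>>> move_arm(
  commands=[
    [[0.02,-0.53,0,0,0,0],[0.21,-0.76,0,0,0,0],[0.45,-0.96,0,0,0,0],[0.71,-1.11,0,0,0,0],[1.0,-1.22,0,0,0,0],[1.3,-1.27,0,0,0,0],[1.6,-1.27,0,0,0,0],[1.9,-1.22,0,0,0,0],[2.19,-1.11,0,0,0,0]],
  ],
)

```text
time: 3.5
position: [0.557, 0.1281, 0.3968]
tool_rot: [1.0, -0.0, -0.002, 0.0]
ft_force: [-6.5, -0.4, 4.2]
grip_width: 0.0004
grip_force: 3.7
```

```bash
cat > see.py <<'E'
from h import *
for n in ("top","wrist"):
    c=camera(n);P=pts(c);z=P[...,2]
    h=(c["range_z"]>0)&(abs(np.hypot(P[...,0]-.528,P[...,1]-.064)-.07)<.02)&(z>.243)&(z<.252)&(c["pixels"].max(2)<90)
    p=get_obs()["position"];h&=np.hypot(P[...,0]-p[0],P[...,1]-p[1])>.014
    if h.sum()>8:
        q=P[h].mean(0);print(n,h.sum(),q.round(4),"ang",np.degrees(np.arctan2(q[1]-.064,q[0]-.528)).round(1))
E
python3 see.py; python3 plan.py 45 -65 12
```

```text
wrist 722 [0.5842 0.1159 0.2479] ang 42.7
3.6 [0.5584 0.1277 0.3968] ang 64.5 [-1.7 -0.1  0.5] [ 0.03  0.47  1.57 -0.    1.1   1.6 ]
[np.float64(0.48), np.float64(0.36), 0, 0, 0, 0], [np.float64(0.67), np.float64(0.59), 0, 0, 0, 0], [np.float64(0.83), np.float64(0.85), 0, 0, 0, 0], [np.float64(0.93), np.float64(1.14), 0, 0, 0, 0], [np.float64(0.98), np.float64(1.44), 0, 0, 0, 0], [np.float64(0.98), np.float64(1.75), 0, 0, 0, 0], [np.float64(0.93), np.float64(2.05), 0, 0, 0, 0], [np.float64(0.83), np.float64(2.33), 0, 0, 0, 0], [np.float64(0.67), np.float64(2.6), 0, 0, 0, 0], [np.float64(0.48), np.float64(2.83), 0, 0, 0, 0], [np.float64(0.24), np.float64(3.03), 0, 0, 0, 0], [np.float64(-0.02), np.float64(3.18), 0, 0, 0, 0],
```

The push works: the handle is at 43°, about 22° ahead of the tool.

>>> move_arm(
  commands=[
    [[0.26,0.16,0,0,0,0],[0.48,0.36,0,0,0,0],[0.67,0.59,0,0,0,0],[0.83,0.85,0,0,0,0],[0.93,1.14,0,0,0,0],[0.98,1.44,0,0,0,0],[0.98,1.75,0,0,0,0],[0.93,2.05,0,0,0,0],[0.83,2.33,0,0,0,0],[0.67,2.6,0,0,0,0],[0.48,2.83,0,0,0,0],[0.24,3.03,0,0,0,0]],
  ],
)

```text
time: 5.1
position: [0.5672, 0.0058, 0.3978]
tool_rot: [1.0, -0.0, 0.002, 0.001]
ft_force: [5.3, -0.1, -0.2]
grip_width: 0.0004
grip_force: 2.2
```

```bash
python3 see.py; python3 plan.py -60 -170 12
```

```text
5.2 [0.5659 0.0058 0.3977] ang -57.0 [ 2.2 -0.5 -0.1] [-0.19  0.46  1.59 -0.    1.09  1.39]
[np.float64(-0.07), np.float64(0.06), 0, 0, 0, 0], [np.float64(-0.35), np.float64(0.19), 0, 0, 0, 0], [np.float64(-0.64), np.float64(0.27), 0, 0, 0, 0], [np.float64(-0.95), np.float64(0.29), 0, 0, 0, 0], [np.float64(-1.25), np.float64(0.27), 0, 0, 0, 0], [np.float64(-1.55), np.float64(0.19), 0, 0, 0, 0], [np.float64(-1.82), np.float64(0.06), 0, 0, 0, 0], [np.float64(-2.07), np.float64(-0.12), 0, 0, 0, 0], [np.float64(-2.29), np.float64(-0.33), 0, 0, 0, 0], [np.float64(-2.46), np.float64(-0.58), 0, 0, 0, 0], [np.float64(-2.59), np.float64(-0.86), 0, 0, 0, 0], [np.float64(-2.67), np.float64(-1.15), 0, 0, 0, 0],
```

>>> move_arm(
  commands=[
    [[-0.2,0.13,0,0,0,0],[-0.35,0.19,0,0,0,0],[-0.64,0.27,0,0,0,0],[-0.95,0.29,0,0,0,0],[-1.25,0.27,0,0,0,0],[-1.55,0.19,0,0,0,0],[-1.82,0.06,0,0,0,0],[-2.07,-0.12,0,0,0,0],[-2.29,-0.33,0,0,0,0],[-2.46,-0.58,0,0,0,0],[-2.59,-0.86,0,0,0,0],[-2.67,-1.15,0,0,0,0]],
  ],
)

```text
time: 6.7
position: [0.4593, 0.054, 0.3971]
tool_rot: [1.0, 0.0, -0.0, 0.0]
ft_force: [1.8, -5.3, 1.0]
grip_width: 0.0003
grip_force: 2.3
```

```bash
python3 see.py; python3 plan.py -175 -240 14; python3 -c "
from h import *
cv2.imwrite('pics/s3.png',camera('scene')['pixels'][60:260,160:420])"
```

```text
6.8 [0.459  0.0549 0.3969] ang -172.5 [ 0.2 -0.8 -0.6] [-0.12  0.32  1.84  0.    0.99  1.44]
[np.float64(-0.02), np.float64(-0.08), 0, 0, 0, 0], [np.float64(-0.02), np.float64(-0.23), 0, 0, 0, 0], [np.float64(-0.02), np.float64(-0.38), 0, 0, 0, 0], [np.float64(0.0), np.float64(-0.53), 0, 0, 0, 0], [np.float64(0.04), np.float64(-0.68), 0, 0, 0, 0], [np.float64(0.08), np.float64(-0.83), 0, 0, 0, 0], [np.float64(0.14), np.float64(-0.97), 0, 0, 0, 0], [np.float64(0.21), np.float64(-1.1), 0, 0, 0, 0], [np.float64(0.29), np.float64(-1.23), 0, 0, 0, 0], [np.float64(0.39), np.float64(-1.35), 0, 0, 0, 0], [np.float64(0.49), np.float64(-1.47), 0, 0, 0, 0], [np.float64(0.6), np.float64(-1.57), 0, 0, 0, 0], [np.float64(0.72), np.float64(-1.66), 0, 0, 0, 0], [np.float64(0.85), np.float64(-1.74), 0, 0, 0, 0],
```

View pics/s3.png

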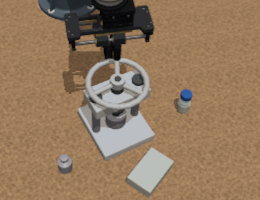

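The scene view shows the fingers at the near-robot side of the rim (crop about (115,50)), with the other objects undisturbed. I'll keep pushing, slower.

>>> move_arm(
  commands=[
    [[-0.02,-0.1,0,0,0,0],[-0.02,-0.23,0,0,0,0],[-0.02,-0.38,0,0,0,0],[0.0,-0.53,0,0,0,0],[0.04,-0.68,0,0,0,0],[0.08,-0.83,0,0,0,0],[0.14,-0.97,0,0,0,0],[0.21,-1.1,0,0,0,0],[0.29,-1.23,0,0,0,0],[0.29,-1.23,0,0,0,0]],
  ],
)

```text
time: 8.1
position: [0.4712, 0.1032, 0.397]
tool_rot: [1.0, 0.0, -0.001, -0.001]
ft_force: [-0.7, -1.9, -1.0]
grip_width: 0.0002
grip_force: 0.9
```

```bash
python3 see.py; python3 plan.py -220 -245 6
```

```text
wrist 292 [0.4951 0.1208 0.247 ] ang 120.1
8.2 [0.4712 0.103  0.397 ] ang 145.6 [-1.4 -0.5 -0.6] [-0.02  0.35  1.79  0.    1.    1.55]
[np.float64(0.08), np.float64(-0.15), 0, 0, 0, 0], [np.float64(0.18), np.float64(-0.26), 0, 0, 0, 0], [np.float64(0.3), np.float64(-0.37), 0, 0, 0, 0], [np.float64(0.42), np.float64(-0.46), 0, 0, 0, 0], [np.float64(0.55), np.float64(-0.54), 0, 0, 0, 0], [np.float64(0.68), np.float64(-0.61), 0, 0, 0, 0],
```

>>> move_arm(
  commands=[
    [[0.08,-0.15,0,0,0,0],[0.18,-0.26,0,0,0,0],[0.3,-0.37,0,0,0,0],[0.3,-0.37,0,0,0,0]],
  ],
)

```text
time: 8.7
position: [0.4838, 0.118, 0.397]
tool_rot: [1.0, -0.0, 0.0, -0.001]
ft_force: [-1.1, 0.4, -1.1]
grip_width: 0.0006
grip_force: 0.8
```

```bash
python3 see.py; python3 plan.py -230 -245 6; python3 -c "
from h import *
cv2.imwrite('pics/w4.png',camera('wrist')['pixels'])"
```

```text
wrist 634 [0.5097 0.1301 0.2478] ang 105.5
8.8 [0.4837 0.1177 0.3971] ang 129.5 [-2.2 -0.2 -0.6] [0.01 0.37 1.75 0.   1.02 1.58]
[np.float64(-0.02), np.float64(0.0), 0, 0, 0, 0], [np.float64(0.05), np.float64(-0.05), 0, 0, 0, 0], [np.float64(0.13), np.float64(-0.11), 0, 0, 0, 0], [np.float64(0.21), np.float64(-0.16), 0, 0, 0, 0], [np.float64(0.29), np.float64(-0.2), 0, 0, 0, 0], [np.float64(0.37), np.float64(-0.24), 0, 0, 0, 0],
```

View pics/w4.png

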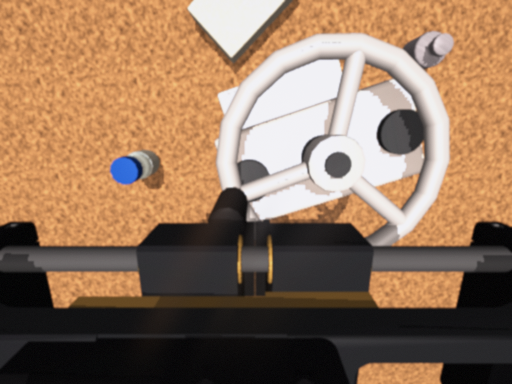

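The wrist view shows the handle at (233,200), touching the fingers, with the hub at (335,163). It is about 4° short, so I'll nudge it, back off, rise, and check.

>>> move_arm(
  commands=[
    [[0.05,-0.04,0,0,0,0],[0.1,-0.08,0,0,0,0],[0.1,-0.08,0,0,0,0],[-0.2,0.3,0,0,0,0],[-0.4,0.6,0,0,0,0],[-0.4,0.6,-0.9,0,0,0],[-0.4,0.6,-1.85,0,0,0],[-0.4,0.6,-1.85,0,0,0],[-0.4,0.6,-1.85,0,0,0]],
  ],
)

```text
time: 9.98
position: [0.4668, 0.0928, 0.4708]
tool_rot: [1.0, -0.0, -0.0, -0.0]
ft_force: [-0.1, 0.1, -0.8]
grip_width: 0.0003
grip_force: 0.0
```

```bash
python3 see.py; python3 see.py; python3 plan.py 0 0 1
```

```text
wrist 499 [0.5095 0.1316 0.2483] ang 105.3
wrist 500 [0.5095 0.1317 0.2483] ang 105.3
10.175 [0.4671 0.0931 0.47  ] ang 154.4 [-0.  -0.7  0. ] [-0.04  0.24  1.71  0.    1.19  1.53]
[np.float64(3.27), np.float64(0.73), 0, 0, 0, 0],
```

>>> move_arm(
  commands=[
    [[0,0,-1,0,0,0],[0,-1.2,-1,0,0,0],[0,1.5,-1,0,0,0],[0,3,-1,0,0,0],[0,4.5,-1,0,0,0],[0,6,-1,0,0,0],[0,7,-1,0,0,0],[0,7,-1,0,0,0],[0,7,-1,0,0,0],[0,7,-1,0,0,0]],
  ],
)

```text
time: 11.42
position: [0.4673, -0.1852, 0.5107]
tool_rot: [1.0, 0.001, -0.001, -0.001]
ft_force: [-0.5, 0.5, 0.4]
grip_width: 0.0004
grip_force: 0.0
```

```bash
python3 - <<'E'
from h import *
c=camera("top");P=pts(c);z=P[...,2]
h=(c["range_z"]>0)&(abs(P[...,0]-.53)<.13)&(abs(P[...,1]-.06)<.13)&(z>.242)&(z<.254)
print(h.sum(),P[h].mean(0),P[h].min(0),P[h].max(0))
o=get_obs();print(o["time"],o["position"],o["ft_force"])
E
```

```text
64 [0.50687655 0.13058878 0.24680445] [0.49745559 0.12117755 0.24252558] [0.51495032 0.13887106 0.25054976]
11.475 [ 0.46732484 -0.18500295  0.51091579] [-0.06134285 -0.3304842   0.48798824]
```

Compared with the same top view at the start, the handle is 5.6 mm from where it began. That is well inside the 14 mm limit, and the arm is clear, so I'll hand in.

```bash
python3 -c "
from rig import *
print(hand_in())"
```

```text
the job is handed in; nothing more can be done
None
```

The wheel went one turn clockwise, pushed by the closed fingers; the handle stands about 5.6 mm (about 4.6°) short of its start (limit 14 mm), the arm is clear, the loose objects looked undisturbed in the pictures though I did not re-measure them, and the job is handed in with no verdict returned.

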